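# Shim a rocking hotplate level

### The job

The low grey hotplate with the round white plate rocks because its front left foot is too short, so that corner hangs low. With the fingertips, push the dark wedge along the bench, thin end first, under that foot until the hotplate stands level and no longer rocks; then press down firmly with a fingertip on the top of the diagonally opposite corner (rear right) to prove that it stays level, and let go. Do not lift the wedge or the hotplate, do not shove the hotplate away, and leave the other things where they are.

Things in the scene. Friction and masses are not known exactly. Their poses are not given: they have to be found in the camera images.
- hotplate: Low square grey hotplate, 2.2 kg, loose. Casing 132 x 132 mm, underside 18 mm, top 56 mm above the origin; round white plate 104 mm across, 3.5 mm higher. Origin: centre of the base, at bench level. Own z up (vertical when level), own -x the front (black panel with knob), own +y its left side. Starts tilted about 0.078 rad toward its front left corner, the rear right foot off the bench.
- short_foot (a point): Lowest point of the short front left foot (own x -50, y +50, z +5.5 mm in the hotplate), 16 mm in from the casing's front and left sides: a black rubber ball end of 14 mm radius. It carries about 2.5 N; it starts on the bench and is 5.5 mm above it when level. The other three feet stand at the other corners (+-50 mm) and reach down to z = 0.
- test_corner (a point): Point on the casing's flat top over the rear right foot, 18 mm in from both sides, beside the white plate: where to press. About 61 mm above the bench at the start, 56 mm when level.
- wedge: Loose dark rubber wedge, 0.06 kg, on the bench before the short foot, thin end toward it. 75 mm long (own x), 46 mm wide (own y), flat underside, solid. Origin: centre of the underside. Own z up. Its top rises evenly from the nose (own +x) to the heel (own -x). The push takes 4 to 8 N while the corner rises and jumps to 12 N or more once level; forced farther, it lifts the hotplate out of level.
- wedge_nose (a point): Middle of the wedge's thin front edge, at bench level, 37.5 mm from its origin; 1.5 mm thick there. The hotplate is level when the middle of the short foot stands about 25 mm behind this edge, within some 5 mm.
- wedge_heel (a point): Middle of the wedge's flat upright back face, at bench level, 37.5 mm behind its origin; 13 mm high and 46 mm wide there: the face to push. Beware the fixed black balance left of the hotplate: it fills x 0.47 to 0.83, y -0.21 to +0.01 m, 66 mm high in front, and 253 mm from x = 0.59 m on: reach the work from above that height.
- jar_2: Bystander: empty clear glass cream jar, 56 mm across and 42 mm tall, left of the work. Origin: centre of its underside. Leave it alone.
- bottle_orange: Bystander: small bottle with orange contents and aluminium cap, 36 mm across and 75 mm tall, right of the work near the front. Origin: centre of its underside. Leave it alone.
- gauge_block_1: Bystander: small steel gauge block, 9 x 30 x 14 mm, right of the work near the front edge. Origin: centre of its underside. Leave it alone.
Mind the look-alikes: they are no part of the job. Of the things shaped like the wedge, the rubber one is meant.

How it is judged (in metres and radians):
On the way, in this order (a step that is already met when the one before it is completed fails the run):
1. the wedge is under the foot and the hotplate stands level (angle between hotplate's own z axis and vertical below 0.015 rad and contact force between wedge and hotplate above 0.4 N and angle between wedge's own z axis and vertical below 0.04 rad and height (world z) of wedge below 0.003 m), for 0.2 s.
2. a fingertip presses on the rear right corner and the hotplate stays level (angle between hotplate's own z axis and vertical below 0.015 rad and contact force between the fingers and hotplate above 3 N and horizontal distance between the grasp point and test_corner below 0.035 m), for 0.1 s.
At the end, for the whole second after the job is handed in: The hotplate stands level (within 0.015 rad) and at rest, its weight bearing on the wedge (over 0.4 N), the wedge flat on the bench; before that, once level, the rear right corner was pressed from above with more than 3 N, within 35 mm of the test corner point, and it stayed level (all of step 1 and linear speed of each of hotplate, wedge below 0.01 m/s); the robot touches nothing.
It fails at once if the wedge is lifted or tipped (height (world z) of wedge above 0.012 m or angle between wedge's own z axis and vertical above 0.2 rad).
It fails at once if the hotplate is lifted, tipped or shoved more than 25 mm (height (world z) of hotplate above 0.012 m or angle between hotplate's own z axis and vertical above 0.13 rad or distance of hotplate from where it was at the start of the episode above 0.025 m).
It fails at once if another thing is moved more than 15 mm (distance of any of jar_2, bottle_orange, gauge_block_1 from where it was at the start of the episode above 0.015 m).
It also fails if it takes over 67 s, if anything falls off the work surface, if the arm or the gripper's body presses on something with over 40 N, if the wrist force passes 120 N, or if a joint passes its speed limit or range.

### The arm

A 6-joint arm with a two-finger parallel gripper is mounted at the origin on a cart in front of the work surface, level with it; the furniture and walls round the work are solid. World frame = base frame: x ahead of the robot, y to its left, z up, the work surface at z = 0. Lengths are in m, angles in degrees, forces in N, time in s.
With the tool pointing down it reaches from about 0.275 to 0.775 m from the base axis. Payload 14.6 kg.
Tool frame: the origin (TCP) lies between the finger pads; the fingertips stand 17 mm ahead of it and the grasp point (between the pads) lies 2 mm behind it; z points along the fingers, y is the line along which they close (so a half turn about z gives the same grasp; the last joint's range is limited). The gripper opens to 85 mm and grips with 20 to 120 N. Pads are 22 mm wide; open, the fingers measure 114 mm over their backs; the gripper's body (76 mm by 85 mm) begins 54 mm behind the grasp point. The pads swing forward as they close: fully open they stand 13 mm farther back than shut.
Start: joints at [-79.601, 15.075, -2.767, 72.158, 0, 81.102], TCP at [0.173, -0.496, 0.248] pointing down, gripper open.
Joint ranges: [-151.79, 151.79], [-50.71, 97.33], [-67.44, 78.34], [-121.81, 120.89], [-77.56, 73.72], [-180, 180]. Speed limits (degrees/s): [108.29, 108.29, 147.25, 159.86, 180, 180].

### API

Orientations are given as [roll, pitch, yaw] about the fixed x, y, z axes, in that order (R = Rz(yaw) Ry(pitch) Rx(roll)).
In Python, from bench import * gives the robot as it stands.
- The arm moves only by the shell command python3 -m pendant 'ROWS' [OPENING] [FORCE]. ROWS is text: rows parted by semicolons, each of 6 numbers parted by spaces: the shift along the tool's x, y, z in m, then the turn, a rotation vector about the tool's x, y, z in rad. A call has 1 to 20 rows; each row is the pose to reach, as a shift and turn from the pose commanded when the call began, along the tool's axes at that moment; what a row does not reach only later rows make up. A row lasts 1/8 s, in which the tool goes at most 62.5 mm and 10.7 degrees, less where a joint would pass 70% of its speed; a pose out of reach is approached as far as the arm can. A call with a gripper value outside its range is refused whole. OPENING is the finger opening in m, from 0 to 0.0854, set as the call begins (- or left out, the last holds). The fingers move at their own pace and stop on an object; FORCE is the grip in N (left out, the last holds). Time passes only in rows, so rows that repeat a pose let the fingers close. It gives the time, the measured TCP pose, the force, the opening and the grip force at its end, in the units of the state.
- get_state(): the state, without advancing time (a new reading comes with each control period).
- grab_frame(name): name is "scene" or "top" or "wrist"; returns the picture (400x640x3 uint8, red, green, blue); there is no depth.
- camera_info(name): a dict with "mtx" (3x3 intrinsics, pixels), "R" (3x3) and "t" (3): a world point X has camera coordinates R X + t; the wrist camera has in their place "hand_eye" (4x4, takes a point from camera to tool coordinates, whose origin is the TCP and whose axes are the flange's). Camera axes: x right, y down, z forward; pixel columns grow to the right and rows downward; lengths in m; the calibration is good to about 2 mm. A picture is of the moment at which its call begins: read the wrist's pose just before it. camera_info takes no time and is no camera call.
- close_job(): hands the job in; it is judged then, once.
Trained networks look in the newest picture that a camera, given by its name, has taken for a name from the list of things; names that differ only in an ending like _2 or _b are one class to them, and where a whole thing is asked for, a point or a joint stands for the part that bears it (a point fixed in the world has none). Each returns a list of dicts, best first, with "p" (0 to 1); they miss things now and then, are a little off and sometimes report something else, mostly with a low value. They report only what shows in the picture. A call takes as long as a camera call. They do not tell look-alikes from the thing itself.
- find_in(label, camera): "centre" ([column, row] as shares, 0 to 1, of the picture: columns of its width, rows of its height, amid what is visible of it).
- cut_out(label, camera): "mask" (400x640 bool, what is visible of it) and "centre" ([column, row] as shares, 0 to 1, of the picture: columns of its width, rows of its height, amid what is visible of it).
The state is a dict: "time": time; "q": joint angles; "joint_velocities": joint speeds; "tau": joint torques, N m; "position": TCP position; "ee_rot": TCP orientation; "ft_force": force on the tool from outside, world axes, zero at the start; "wrist_torque": the same for the moment, N m; "finger_gap": finger opening in m; "grip_force": force on a finger pad.
Only numpy, scipy, OpenCV 4.12 (cv2) and the standard library are available. Lean on these libraries where they do the work, as an engineer would, in place of code of your own. Each camera call takes 0.05 s, during which the arm holds its last target. There are 200 camera calls.

## Working session

There is one attempt and no reset: what is moved stays moved. The work goes in short steps, Python scripts to look and compute and a shell command to move; the robot and the scene stay as the last step left them, time stands still between calls to the robot, and variables do not carry over. Pictures are saved under pics/ and viewed, at most 10 in all, crops included, and the job is handed in when it is done.

```bash
mkdir -p pics
cat > h.py <<'E'
from bench import *
import numpy as np, cv2
def ray(cam,uv):
    c=camera_info(cam);K,R,t=map(np.array,(c['mtx'],c['R'],c['t']))
    d=R.T@np.linalg.solve(K,[uv[0],uv[1],1.]);return -R.T@t,d
def onz(cam,uv,z):
    o,d=ray(cam,uv);return o+d*(z-o[2])/d[2]
def proj(cam,X):
    c=camera_info(cam);K,R,t=map(np.array,(c['mtx'],c['R'],c['t']))
    p=K@(R@np.array(X)+t);return p[:2]/p[2]
E
python3 - <<'E'
from h import *
for c in('top','scene'):
    im=grab_frame(c);cv2.imwrite(f'pics/{c}.png',im[:,:,::-1])
    print(c,ray(c,(320,200)),np.array(camera_info(c)['mtx'])[0,0])
    for l in('wedge','hotplate','jar_2','bottle_orange','gauge_block_1'):
        for r in find_in(l,c):
            uv=np.array(r['centre'])*[640,400];print(l,round(r['p'],2),uv.round(1),onz(c,uv,0.01).round(3))
s=get_state();print(s)
E
```

```text
top (array([ 0.31816144, -0.29905897,  1.61237844]), array([ 0.1027818 ,  0.00540469, -0.99486684])) 499.0060308598197
wedge 0.87 [400.3 173.6] [ 0.564 -0.553  0.01 ]
wedge 0.73 [433.7 189.4] [ 0.51 -0.66  0.01]
wedge 0.51 [314.5 211.6] [ 0.447 -0.272  0.01 ]
hotplate 0.77 [336.1 180.5] [ 0.546 -0.344  0.01 ]
jar_2 0.68 [231.8 218.3] [ 0.431 -0.006  0.01 ]
bottle_orange 0.5 [405.8 209.4] [ 0.447 -0.566  0.01 ]
scene (array([-0.28895691, -0.91278115,  1.1223011 ]), array([ 0.54097743,  0.39896352, -0.74076141])) 447.315399608091
wedge 0.88 [412.3 257.2] [ 0.518 -0.672  0.01 ]
wedge 0.58 [381.4 229.7] [ 0.548 -0.542  0.01 ]
hotplate 0.58 [333.1 197.7] [ 0.56  -0.341  0.01 ]
jar_2 0.62 [235.1 174.6] [ 0.427 -0.008  0.01 ]
bottle_orange 0.6 [373.8 248.2] [ 0.472 -0.564  0.01 ]
gauge_block_1 0.46 [332.7 247.1] [ 0.395 -0.464  0.01 ]
{'time': 0.6, 'q': array([-7.96015634e+01,  1.50753963e+01, -2.76891699e+00,  7.21578325e+01,
       -1.18401648e-03,  8.11011331e+01]), 'joint_velocities': array([ 0.03844658, -0.09556718,  0.01285286, -0.0599635 , -0.01433782,
       -0.05144491]), 'tau': array([-4.92428255e-03, -6.37186217e+01,  3.84682059e+01,  9.29300622e-04,
       -2.81614512e-04,  5.67206229e-06]), 'position': array([ 0.1734783 , -0.49550429,  0.24826053]), 'ee_rot': array([-1.79997697e+02,  8.37825345e-04,  1.92973035e+01]), 'ft_force': array([-0.44305143, -0.69236926, -0.26565755]), 'wrist_torque': array([0.00469322, 0.0241198 , 0.00793707]), 'grip_force': 0.0, 'finger_gap': 0.08527744531455655}
```

View pics/top.png

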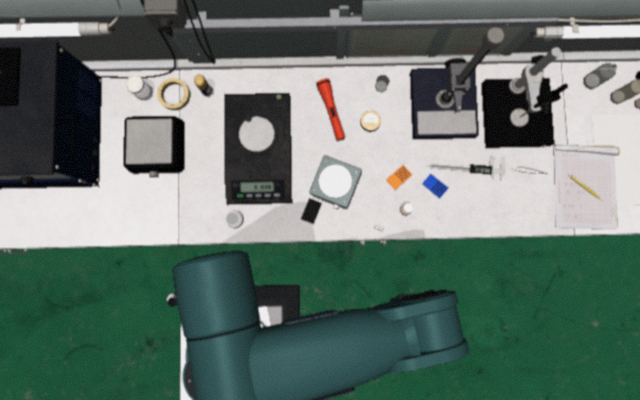

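View pics/scene.png

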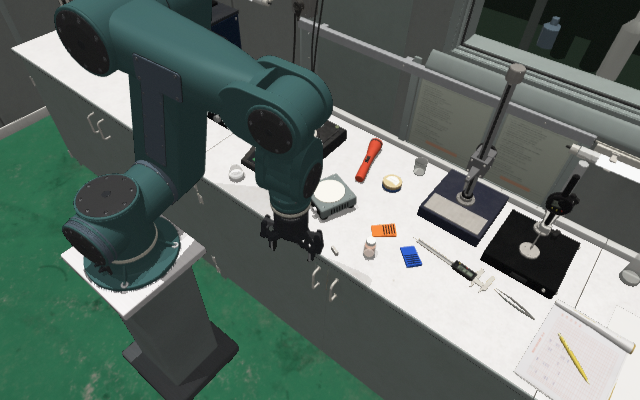

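The top view shows the black rubber wedge at about (311,211), the hotplate at (336,181), and orange and blue look-alikes at (400,176) and (435,186). The balance is to the left at (258,148). Next I'll get rough orientations and plan a wrist view.

Run:
```python
from h import *
grab_frame('top')
for l,z in(('wedge',.007),('hotplate',.055)):
    for r in cut_out(l,'top'):
        m=r['mask'].astype(np.uint8);uv=np.array(r['centre'])*[640,400]
        if abs(uv[0]-325)>40: continue
        b=cv2.boxPoints(cv2.minAreaRect(cv2.findNonZero(m)))
        print(l,r['p'],m.sum(),uv,onz('top',uv,z).round(3),'\n',np.array([onz('top',p,z)[:2] for p in b]).round(3))
c=camera_info('wrist');print(np.round(c['mtx'],1),np.round(c['hand_eye'],3))
```

```text
wedge 0.62 367 [313.024 211.92 ] [ 0.446 -0.267  0.007] 
 [[ 0.422 -0.221]
 [ 0.495 -0.251]
 [ 0.475 -0.298]
 [ 0.402 -0.267]]
hotplate 0.62 1750 [336.576 181.   ] [ 0.538 -0.344  0.055] 
 [[ 0.493 -0.25 ]
 [ 0.625 -0.305]
 [ 0.572 -0.426]
 [ 0.442 -0.37 ]]
[[287.5   0.  321.1]
 [  0.  287.5 200.1]
 [  0.    0.    1. ]] [[ 0.001 -0.965 -0.262  0.065]
 [ 1.     0.001  0.     0.   ]
 [-0.    -0.262  0.965 -0.126]
 [ 0.     0.     0.     1.   ]]
```

```bash
python3 -m pendant '0.1 -0.016 0 0 0 0.18;0.2 -0.033 0 0 0 0.37;0.3 -0.05 0 0 0 0.55;0.394 -0.065 0 0 0 0.738;0.394 -0.065 0 0 0 0.738;0.394 -0.065 0 0 0 0.738;0.394 -0.065 0 0 0 0.738;0.394 -0.065 0 0 0 0.738;0.394 -0.065 0 0 0 0.738;0.394 -0.065 0 0 0 0.738;0.394 -0.065 0 0 0 0.738'
cat >> h.py <<'E'
from scipy.spatial.transform import Rotation as Ro
def wpose():
    s=get_state();c=camera_info('wrist');T=np.eye(4)
    T[:3,:3]=Ro.from_euler('xyz',s['ee_rot'],degrees=True).as_matrix();T[:3,3]=s['position']
    return T@np.array(c['hand_eye']),np.array(c['mtx'])
def wz(P,uv,z):
    T,K=P;d=T[:3,:3]@np.linalg.solve(K,[uv[0],uv[1],1.]);o=T[:3,3];return o+d*(z-o[2])/d[2]
E
python3 - <<'E'
from h import *
P=wpose();im=grab_frame('wrist');cv2.imwrite('pics/w1.png',im[:,:,::-1])
np.savez('w1.npz',T=P[0],K=P[1])
for l,z in(('wedge',.007),('hotplate',.055)):
    for r in cut_out(l,'wrist'):
        m=r['mask'].astype(np.uint8);uv=np.array(r['centre'])*[640,400]
        b=cv2.boxPoints(cv2.minAreaRect(cv2.findNonZero(m)))
        print(l,r['p'],m.sum(),uv,wz(P,uv,z).round(3),'\n',b.round(0).tolist(),np.array([wz(P,p,z)[:2] for p in b]).round(4))
E
```

```text
time: 2.12
position: [0.5232, -0.3046, 0.2485]
ee_rot: [180.0, -0.0, -23.1]
ft_force: [0.3, -0.4, 0.3]
finger_gap: 0.0851
grip_force: 0.0
wedge 0.92 3048 [499.712  72.8  ] [ 0.552 -0.547  0.007] 
 [[462.0, 94.0], [505.0, 28.0], [540.0, 51.0], [497.0, 116.0]] [[ 0.5474 -0.4999]
 [ 0.5968 -0.564 ]
 [ 0.5578 -0.5958]
 [ 0.5051 -0.5322]]
wedge 0.91 3167 [603.776  56.6  ] [ 0.522 -0.663  0.007] 
 [[563.0, 66.0], [583.0, 20.0], [647.0, 47.0], [628.0, 94.0]] [[ 0.5302 -0.6176]
 [ 0.5701 -0.6472]
 [ 0.5124 -0.7113]
 [ 0.4692 -0.6836]]
wedge 0.88 1700 [310.4 240.8] [ 0.444 -0.256  0.007] 
 [[296.0, 214.0], [330.0, 214.0], [330.0, 263.0], [296.0, 263.0]] [[ 0.4869 -0.2538]
 [ 0.469  -0.2957]
 [ 0.4023 -0.268 ]
 [ 0.421  -0.224 ]]
wedge 0.39 14038 [343.232 157.6  ] [ 0.532 -0.34   0.007] 
 [[284.0, 96.0], [408.0, 96.0], [408.0, 220.0], [284.0, 220.0]] [[ 0.6285 -0.3019]
 [ 0.5702 -0.4394]
 [ 0.4201 -0.3892]
 [ 0.4855 -0.2354]]
hotplate 0.75 14136 [347.584 152.8  ] [ 0.542 -0.345  0.055] 
 [[284.0, 95.0], [409.0, 95.0], [409.0, 221.0], [284.0, 221.0]] [[ 0.6235 -0.3061]
 [ 0.5724 -0.4265]
 [ 0.4397 -0.3823]
 [ 0.4971 -0.2473]]
```

View pics/w1.png

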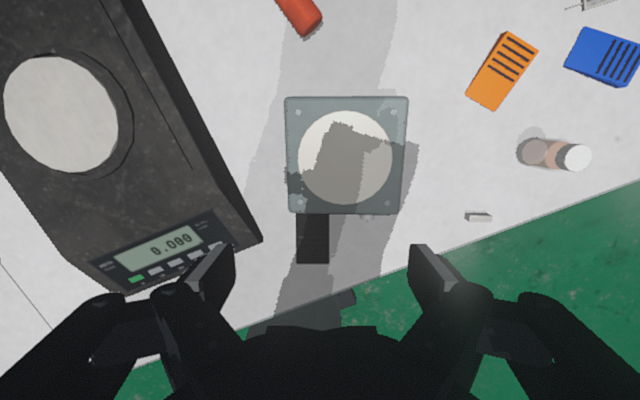

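The wedge is the black patch at columns 296–330, rows 214–263, with its nose already beneath the casing edge. The hotplate spans 284–409 by 95–214 and the jaws show at the bottom. I'll zoom in for edges.

Run:
```python
import cv2
im=cv2.imread('pics/w1.png')[85:275,270:420]
cv2.imwrite('pics/w1c.png',cv2.resize(cv2.convertScaleAbs(im,alpha=1.8,beta=10),None,fx=3,fy=3,interpolation=cv2.INTER_CUBIC))
```

```text
(no output)
```

View pics/w1c.png

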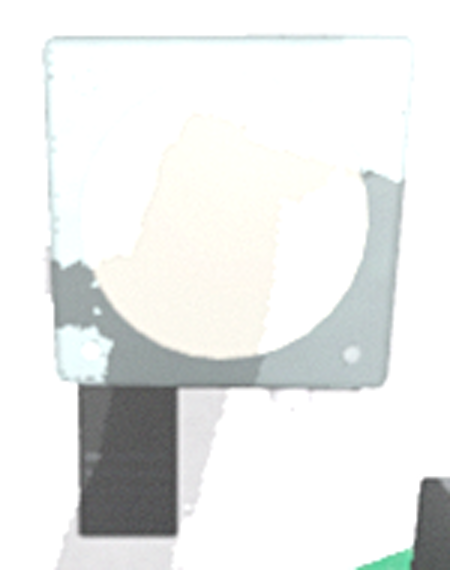

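Run:
```python
from h import *
d=np.load('w1.npz');P=(d['T'],d['K'])
pts={'FL':(289.3,213.5,.049),'FR':(399.3,214,.056),'RL':(284.5,97.7,.056),'RR':(407.3,98.3,.063),'hL':(296.3,263.3,.013),'hR':(329,263.3,.013),'nL':(296.7,214,.008),'nR':(329.2,214,.008)}
W={k:wz(P,v[:2],v[2]) for k,v in pts.items()}
for k in W: print(k,W[k].round(4))
D=lambda a,b:(W[b]-W[a])[:2]
ang=lambda v:np.degrees(np.arctan2(v[1],v[0]))
for a,b in(('FL','RL'),('FR','RR'),('FR','FL'),('RR','RL'),('hL','nL'),('hR','nR'),('hR','hL')): print(a,b,np.linalg.norm(D(a,b)).round(4),ang(D(a,b)).round(2))
c=sum(W[k] for k in('FL','FR','RL','RR'))[:2]/4
y=np.radians(-23.1);x=np.array([np.cos(y),np.sin(y)]);l=np.array([-x[1],x[0]])
# casing top shifts: tilt moves top toward FL by .078*.056
c=c-.0044*(-x+l)/2**.5
foot=c-.05*x+.05*l;tc=c+.048*x-.048*l
h=(W['hL']+W['hR'])[:2]/2;nose=h+.075*x
print('c',c,'foot',foot,'test',tc,'heel',h,'nose',nose,'foot rel nose (fwd,left)',(foot-nose)@x,(foot-nose)@l)
```

```text
FL [ 0.5015 -0.2555  0.049 ]
FR [ 0.4528 -0.3745  0.056 ]
RL [ 0.6207 -0.3055  0.056 ]
RR [ 0.5703 -0.4215  0.063 ]
hL [ 0.423  -0.2259  0.013 ]
hR [ 0.4053 -0.2676  0.013 ]
nL [ 0.4868 -0.2548  0.008 ]
nR [ 0.4698 -0.2948  0.008 ]
FL RL 0.1293 -22.76
FR RR 0.1266 -21.81
FR FL 0.1286 67.71
RR RL 0.1265 66.49
hL nL 0.07 -24.39
hR nR 0.07 -22.92
hR hL 0.0452 66.97
c [ 0.53797619 -0.34333513] foot [ 0.51160197 -0.2777272 ] test [ 0.56329544 -0.40631875] heel [ 0.4141755  -0.24673922] nose [ 0.48316212 -0.2761645 ] foot rel nose (fwd,left) 0.026772696000168583 0.009720603343355845
```

```bash
python3 -m pendant '-0.055 -0.005 0 0 0 0;-0.11 -0.01 0 0 0 0;-0.159 -0.013 0 0 0 0;-0.159 -0.013 0.05 0 0 0;-0.159 -0.013 0.1 0 0 0;-0.159 -0.013 0.15 0 0 0;-0.159 -0.013 0.19 0 0 0;-0.159 -0.013 0.21 0 0 0;-0.159 -0.013 0.22 0 0 0;-0.159 -0.013 0.228 0 0 0;-0.159 -0.013 0.228 0 0 0;-0.159 -0.013 0.228 0 0 0' 0.02 30
```

```text
time: 3.78
position: [0.3829, -0.2302, 0.0208]
ee_rot: [180.0, -0.0, -23.0]
ft_force: [-0.2, 0.4, 0.6]
finger_gap: 0.0202
grip_force: 0.0
```

```bash
python3 -m pendant '0.01 0 0 0 0 0;0.018 0 0 0 0 0;0.021 0 0 0 0 0;0.024 0 0 0 0 0;0.027 0 0 0 0 0;0.03 0 0 0 0 0;0.03 0 0 0 0 0'
python3 - <<'E'
from h import *
P=wpose();im=grab_frame('wrist');cv2.imwrite('pics/w2.png',im[:,:,::-1]);print(get_state()['ft_force'])
E
```

```text
time: 4.65
position: [0.4104, -0.2417, 0.0203]
ee_rot: [180.0, -0.0, -23.0]
ft_force: [-0.1, -0.5, 0.0]
finger_gap: 0.0204
grip_force: 0.0
[0.42294376 0.22422266 0.55255106]
```

View pics/w2.png

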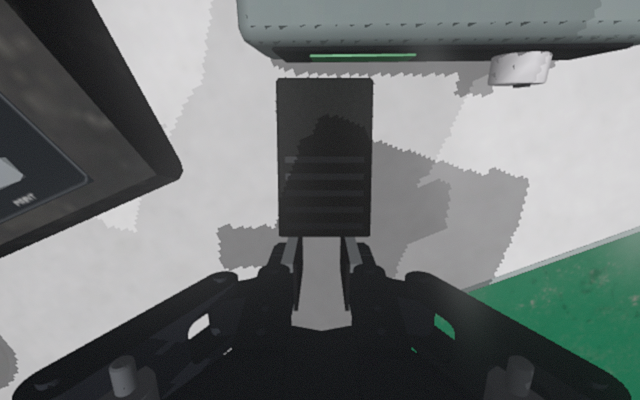

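Both fingers stand at the heel (row 236), centred on the wedge (columns 278–373). The nose is at row 78, and the casing's front edge and knob lie beyond it. I'll push in small steps, watching the force.

```bash
python3 -m pendant '0.004 0 0 0 0 0;0.008 0 0 0 0 0;0.012 0 0 0 0 0;0.016 0 0 0 0 0;0.018 0 0 0 0 0;0.018 0 0 0 0 0'
python3 - <<'E'
from h import *
P=wpose();K=P[1]
im=grab_frame('wrist');cv2.imwrite('pics/w3.png',im[:,:,::-1])
for r in cut_out('wedge','wrist'):
    m=r['mask'];print(r['p'],m.sum(),cv2.boundingRect(m.astype(np.uint8)))
T=P[0]; print(get_state()['ft_force'])
E
python3 -m pendant '0.002 0 0 0 0 0;0.004 0 0 0 0 0;0.006 0 0 0 0 0;0.006 0 0 0 0 0'
```

```text
time: 5.45
position: [0.4258, -0.2481, 0.0201]
ee_rot: [180.0, 0.1, -23.0]
ft_force: [-7.2, 2.2, 4.9]
finger_gap: 0.0196
grip_force: 3.5
0.95 12366 (277, 106, 97, 133)
[-5.44394911  2.65464571  4.84375032]
time: 6.05
position: [0.4316, -0.2505, 0.0201]
ee_rot: [-180.0, 0.1, -23.0]
ft_force: [-4.7, 2.4, 2.6]
finger_gap: 0.02
grip_force: 2.6
```

```bash
python3 -m pendant '0.002 0 0 0 0 0;0.004 0 0 0 0 0;0.006 0 0 0 0 0;0.008 0 0 0 0 0;0.01 0 0 0 0 0;0.01 0 0 0 0 0'; python3 -m pendant '0.002 0 0 0 0 0;0.004 0 0 0 0 0;0.004 0 0 0 0 0'
python3 - <<'E'
from h import *
P=wpose();im=grab_frame('wrist');cv2.imwrite('pics/w3.png',im[:,:,::-1]);print(get_state()['ft_force'])
E
```

```text
time: 6.8
position: [0.4409, -0.2545, 0.0201]
ee_rot: [-180.0, 0.1, -23.0]
ft_force: [-4.1, 2.1, 3.0]
finger_gap: 0.0198
grip_force: 2.4
time: 7.18
position: [0.4447, -0.2561, 0.0201]
ee_rot: [-180.0, 0.1, -23.0]
ft_force: [-4.5, 2.0, 1.5]
finger_gap: 0.0196
grip_force: 2.4
[-4.411704    1.81150463  1.83292114]
```

View pics/w3.png

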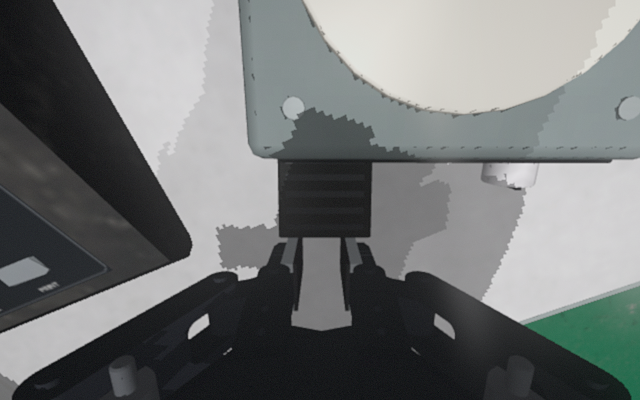

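The wedge is going in squarely (heel at row 236, casing front edge at row 160, screw over the foot at (293,108)). I'll keep going in fine steps.

```bash
python3 -m pendant '0.002 0 0 0 0 0;0.004 0 0 0 0 0;0.004 0 0 0 0 0'; python3 -m pendant '0.002 0 0 0 0 0;0.002 0 0 0 0 0';python3 -m pendant '0.0015 0 0 0 0 0;0.0015 0 0 0 0 0'
```

```text
time: 7.6
position: [0.4492, -0.2582, 0.0203]
ee_rot: [-180.0, -0.0, -23.0]
ft_force: [-1.2, 0.5, -0.9]
finger_gap: 0.0201
grip_force: 0.8
time: 7.85
position: [0.4509, -0.2589, 0.0203]
ee_rot: [-180.0, -0.0, -23.0]
ft_force: [-1.2, 1.4, -1.3]
finger_gap: 0.0201
grip_force: 0.9
time: 8.1
position: [0.452, -0.2593, 0.0202]
ee_rot: [-180.0, 0.0, -23.0]
ft_force: [-3.4, 0.6, -1.9]
finger_gap: 0.0196
grip_force: 1.8
```

```bash
python3 -m pendant '0.0015 0 0 0 0 0;0.0015 0 0 0 0 0'; python3 -m pendant '0.0015 0 0 0 0 0;0.0015 0 0 0 0 0'
python3 - <<'E'
from h import *
P=wpose();im=grab_frame('wrist');cv2.imwrite('pics/w4.png',im[:,:,::-1]);print(get_state()['ft_force'])
E
```

```text
time: 8.35
position: [0.4531, -0.2598, 0.0201]
ee_rot: [-180.0, 0.0, -23.0]
ft_force: [-5.1, 2.7, -1.2]
finger_gap: 0.0199
grip_force: 2.5
time: 8.6
position: [0.4538, -0.26, 0.0201]
ee_rot: [-180.0, 0.1, -23.0]
ft_force: [-9.1, 3.9, 2.0]
finger_gap: 0.02
grip_force: 4.6
[-8.86246892  2.99638235  1.29913241]
```

View pics/w4.png

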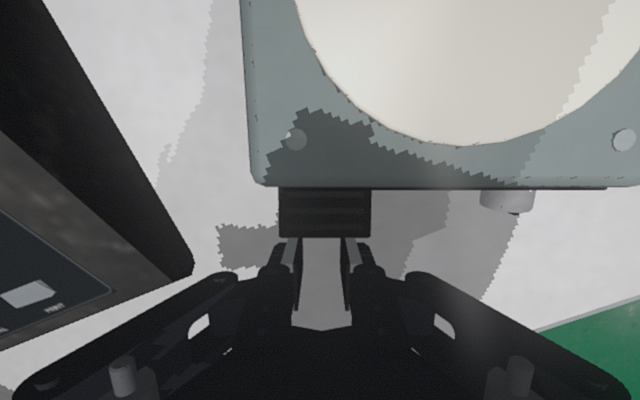

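Run:
```python
from h import *
P=wpose();x=P[0][:3,:3]@[0,-1,0];x[2]=0;x/=np.linalg.norm(x);
y=np.radians(-23);x=np.array([np.cos(y),np.sin(y)])
h=wz(P,(325,237),.013)[:2];f=wz(P,(325,187),.056)[:2];b=wz(P,(325,189),.045)[:2];tcp=get_state()['position'][:2]
s1=wz(P,(295,140),.056);s2=wz(P,(624,140),.056)
print('heel-tcp',(h-tcp)@x,'edge-heel',(f-h)@x,(b-h)@x,'screws',s1,s2,np.linalg.norm(s1-s2))
print(get_state()['ft_force'],get_state()['position'])
```

```text
heel-tcp 0.010471799961988812 edge-heel 0.03501638227086163 0.031809705891935505 screws [ 0.51205704 -0.27688834  0.056     ] [ 0.47286325 -0.36947233  0.056     ] 0.10053829716237161
[-8.86246892  2.99638235  1.29913241] [ 0.45384776 -0.26000758  0.02007715]
```

```bash
python3 -m pendant '0.001 0 0 0 0 0;0.001 0 0 0 0 0'
```

```text
time: 8.9
position: [0.4543, -0.2601, 0.02]
ee_rot: [-180.0, 0.2, -23.0]
ft_force: [-11.7, 2.5, 5.9]
finger_gap: 0.02
grip_force: 6.2
```

```bash
python3 -m pendant '-0.002 0 0 0 0 0;-0.006 0 0 0 0 0;-0.02 0 0 0 0 0;-0.03 0 0 0 0 0;-0.03 0 -0.05 0 0 0;-0.03 0 -0.1 0 0 0;-0.03 0 -0.15 0 0 0;-0.03 0 -0.15 0 0 0;-0.03 0 -0.15 0 0 0'
python3 - <<'E'
from h import *
P=wpose();im=grab_frame('wrist');cv2.imwrite('pics/w5.png',im[:,:,::-1]);
print(get_state()['position'],get_state()['ft_force'])
E
```

```text
time: 10.02
position: [0.4276, -0.249, 0.1699]
ee_rot: [-180.0, 0.0, -23.0]
ft_force: [0.1, 0.1, -0.0]
finger_gap: 0.0201
grip_force: 0.0
[ 0.42746768 -0.2488091   0.16939038] [-0.52414426  0.22230009 -0.1080542 ]
```

View pics/w5.png

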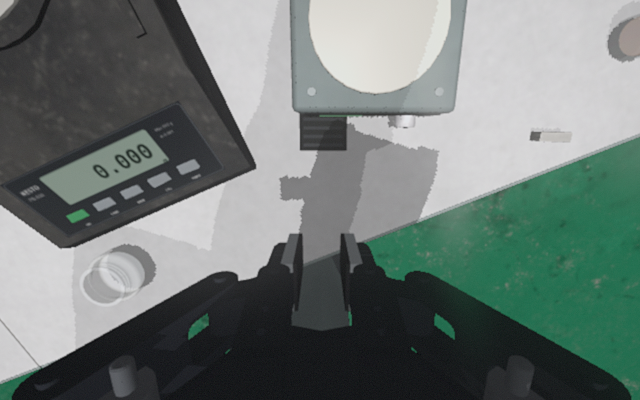

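The wedge stays in place with its heel at row 150 and the front screws level at (311,92) and (440,91). Next, the closed fingers go over the rear right corner.

```bash
python3 -m pendant '0.05 0.025 0 0 0 0;0.1 0.05 0 0 0 0;0.15 0.075 0 0 0 0;0.19 0.094 0 0 0 0;0.19 0.094 0.03 0 0 0;0.19 0.094 0.06 0 0 0;0.19 0.094 0.08 0 0 0;0.19 0.094 0.085 0 0 0;0.19 0.094 0.085 0 0 0' 0 20
python3 - <<'E'
from h import *
P=wpose();im=grab_frame('wrist');cv2.imwrite('pics/w6.png',im[:,:,::-1])
print(get_state()['position'],get_state()['ft_force'])
E
```

```text
time: 11.2
position: [0.5661, -0.4098, 0.0849]
ee_rot: [-180.0, 0.1, -23.0]
ft_force: [0.0, -0.3, -0.6]
finger_gap: 0.0001
grip_force: 0.0
[ 0.56642225 -0.4100471   0.08559293] [-0.07206069  0.28675284  0.38872611]
```

View pics/w6.png

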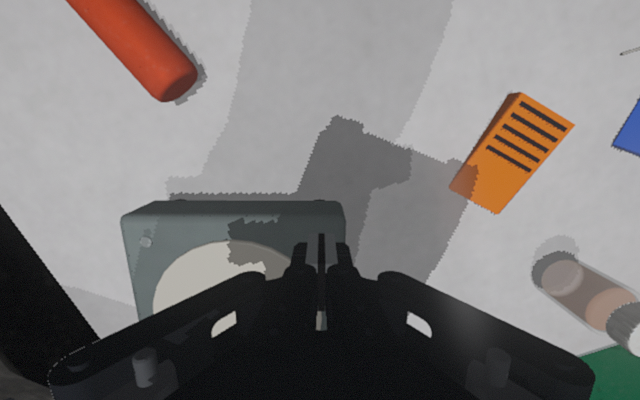

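The closed fingertips (322,240) stand just inside the rear right corner (343,213), clear of the white plate. Pressing down.

```bash
python3 -m pendant '0 0 0.005 0 0 0;0 0 0.009 0 0 0;0 0 0.0105 0 0 0;0 0 0.012 0 0 0;0 0 0.012 0 0 0'; python3 -m pendant '0 0 0.001 0 0 0;0 0 0.002 0 0 0;0 0 0.002 0 0 0'
```

```text
time: 11.88
position: [0.5663, -0.41, 0.0732]
ee_rot: [-180.0, 0.0, -23.0]
ft_force: [0.3, -0.5, -0.0]
finger_gap: -0.0004
grip_force: 0.0
time: 12.25
position: [0.5665, -0.4102, 0.0725]
ee_rot: [180.0, -0.1, -23.0]
ft_force: [-3.5, 2.4, 12.8]
finger_gap: -0.0001
grip_force: 6.3
```

```bash
python3 -m pendant '0 0 0 0 0 0;0 0 0 0 0 0;0 0 0 0 0 0;0 0 0 0 0 0'; python3 -m pendant '0 0 -0.004 0 0 0;0 0 -0.02 0 0 0;0 0 -0.06 0 0 0;0 0 -0.1 0 0 0;0 0 -0.15 0 0 0;-0.06 0 -0.18 0 0 0;-0.12 0 -0.18 0 0 0;-0.12 0 -0.18 0 0 0;-0.12 0 -0.18 0 0 0'
python3 - <<'E'
from h import *
P=wpose();im=grab_frame('wrist');cv2.imwrite('pics/w7.png',im[:,:,::-1])
E
```

```text
time: 12.75
position: [0.5665, -0.4102, 0.0725]
ee_rot: [180.0, -0.1, -23.0]
ft_force: [-3.2, 3.3, 12.2]
finger_gap: 0.0
grip_force: 6.3
time: 13.88
position: [0.4561, -0.3634, 0.2524]
ee_rot: [180.0, -0.1, -23.0]
ft_force: [-0.0, -0.7, -0.3]
finger_gap: -0.0001
grip_force: 0.0
```

View pics/w7.png

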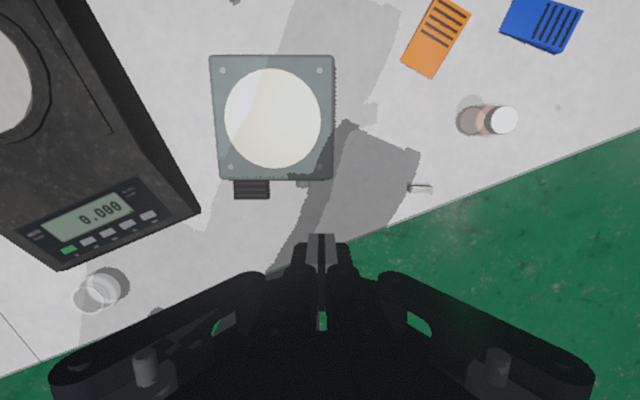

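The hotplate (210–334, 55–180) stands with the wedge under its front left corner (235–270, 180–199). The bystanders are in place and the gripper is clear.

```bash
python3 -c "
from bench import *
print(close_job())"
```

```text
the job is handed in; nothing more can be done
None
```

I pushed the rubber wedge under the short foot until the push reached about 12 N, pressed the rear right corner with about 12 N, let go and handed the job in. I judged level by the force jump, wedge depth (about 25 mm) and corner height (about 56 mm), not by measuring the tilt, and no verdict came back.

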